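# Hold the hinge pin through both bushings of the open jig station

## Robot

A 6-joint arm with a two-finger parallel gripper is mounted at the origin on the work surface; the furniture and walls round the work are solid. World frame = base frame: x ahead of the robot, y to its left, z up, the work surface at z = 0. Lengths are in m, angles in degrees, forces in N, time in s.
With the tool pointing down it reaches from about 0.4 to 0.825 m from the base axis. Payload 7 kg.
Tool frame: the origin (TCP) lies at the very end of the fingers, on their centre line; the grasp point (between the pads) lies 19 mm behind it; z points along the fingers, y is the direction in which the jaws open and shut (so a half turn about z gives the same grasp; the last joint's range is limited). The gripper opens to 88 mm and grips with 3 to 60 N. Pads are 19 mm wide; open, the fingers measure 130 mm over their backs; the gripper's body (78 mm by 193 mm) begins 47 mm behind the grasp point.
Start: joints at [82.855, 20.546, 0.682, 0, -70.136, -16.507], TCP at [0.271, 0.618, 0.227] pointing down, gripper open.
Joint ranges: [-176.03, 176.03], [-82.01, 121.73], [-58.28, 71.71], [-173.87, 95.51], [-174.79, -0.11], [-173.66, 173.66]. Speed limits (degrees/s): [136.94, 136.94, 172.46, 180, 180, 180].

## Interface

Orientations are given as [roll, pitch, yaw] about the fixed x, y, z axes, in that order (R = Rz(yaw) Ry(pitch) Rx(roll)).
In Python, from plant import ctrl gives the robot as it stands.
- The arm moves only by the tool move_arm, never from a script. Its argument "increments" is a list of rows, each a list of 2 entries, a list of its own where there are three numbers: the shift along the world's x, y, z in mm, then the turn about the world's z in rad. A call has exactly 8 rows; each row shifts and turns the pose as measured when the row begins; what a row does not reach is not made up. A row lasts 1/10 s, in which the tool goes at most 50 mm and 8.59 degrees, less where a joint would pass 70% of its speed; a pose out of reach is approached as far as the arm can. A call with a gripper value outside its range is refused whole. "jaw" is the gripper command: -1 is shut, 1 is fully open, values between are in proportion, set as the call begins (left out, the last holds). The fingers move at their own pace and stop on an object; the grip force is fixed at half the most. Time passes only in rows, so rows that do not move let the fingers close, or fill a call up. It gives the time, the measured TCP pose, the force and the opening at its end, in the units of the state.
- ctrl.get_obs(): the state, without advancing time (a new reading comes with each control period).
- ctrl.snapshot(name): name is "scene" or "top" or "wrist"; returns a dict with "color" (400x640x3 uint8, red, green, blue), "fx", "fy", "cx", "cy" (pixels), "D" ([k1, k2, p1, p2, k3] as OpenCV has them; the pictures are not rectified), "R" (3x3) and "t" (3): a world point X has camera coordinates R X + t. Camera axes: x right, y down, z forward; pixel columns grow to the right and rows downward; lengths in m; the calibration is good to about 2 mm. A picture is of the moment at which its call begins. There is no depth.
- ctrl.close_job(): hands the job in, once; it reports no verdict.
The state is a dict: "clock": time; "joint_pos": joint angles; "qvel": joint speeds; "tau": joint torques, N m; "tool_pos": TCP position; "orientation": TCP orientation; "force": force on the tool from outside, world axes, zero at the start; "moment": the same for the moment, N m; "opening": finger opening in m.
Only numpy, scipy, OpenCV 4.12 (cv2) and the standard library are available. Lean on these libraries where they do the work, as an engineer would, in place of code of your own. Each camera call takes 0.05 s, during which the arm holds its last target.

## Task

One station of the hinge welding jig already has its pin; the other one, with the steel strip lying under it, is still empty. Take the long pin out of the rack, thread it from above through the upper and then the lower bushing of the empty station, and finish while still holding it there upright for the welder: its lower end showing clearly below the lower bushing but still clear of the strip. Leave the pin that is already fitted, the short pin and the other things on the bench where they are.

Things in the scene. Friction and masses are not known exactly. Their poses are not given: they have to be found in the camera images.
- jig: Fixed steel hinge jig; origin on the bench top between its stations, z up. Base plate x -55 to 65, y -140 to 140, 10 mm high (bolt heads 14). Stations at y=+70 (left) and y=-70 mm (right): each has two level arms 56x44x15 mm, underside 45 and 95 mm up, on a column at x 32 to 54, 114 mm high. Their bushings: vertical in-line through bores, 16.5 mm wide, 2 mm chamfer, at x=0.
- left_upper (a point): Centre of the mouth (top face) of the upper bushing of the left station, 110 mm above the bench.
- left_lower (a point): Centre of the mouth (top face) of the lower bushing of the left station, 60 mm above the bench; that bushing's underside is 45 mm above the bench.
- right_upper (a point): Centre of the mouth (top face) of the upper bushing of the right station, 110 mm above the bench.
- right_lower (a point): Centre of the mouth (top face) of the lower bushing of the right station, 60 mm above the bench; that bushing's underside is 45 mm above the bench.
- leaf: Steel strip 118 x 36 x 6 mm with a hole near one end, fixed flat on the jig's base plate under the bushings of the EMPTY station, lying along the jig's y; solid right under the bushings. Its top is 16 mm above the bench. Origin: centre of its underside, under the axis of the bushings.
- fitted_pin: Loose steel pin (14 mm across, 130 mm long), already standing on the base plate through both bushings of the OTHER station; its top is 140 mm above the bench, so it stands in the way of a pin carried low. Origin: centre of its foot. Axes: z runs up the pin from foot to top; it is round, so x and y mean nothing.
- rack: Fixed aluminium block 50 (x) x 170 (y) x 45 mm; origin: centre of its underside. Two blind vertical holes at y = +55 and -55 mm, 15.5 mm wide, 40 mm deep (floor 5 mm above the bench). One holds the long pin, the other the short one.
- pin: The long pin: plain steel rod, 14 mm across, 160 mm long, no head, bevelled at the foot (9 mm wide at the end, 4 mm high); about 0.19 kg. It starts upright in one of the rack's holes, its foot 5 mm and its top 165 mm above the bench. Origin: centre of its foot. Axes: z runs up the pin from foot to top; it is round, so x and y mean nothing.
- pin_foot (a point): Centre of the long pin's foot (lower end).
- short_pin: The short pin, 14 mm across, 95 mm long, too short for the job: upright in the rack's other hole, its top 100 mm above the bench. Origin: centre of its foot. Axes: z runs up the pin from foot to top; it is round, so x and y mean nothing.
- tape_measure: Tape measure, 36 x 68 x 62 mm, standing loose between jig and rack. Origin: centre of its underside.
- paint_marker: Paint marker, 138 x 19 x 16 mm, lying loose along its x in front of the tape measure. Origin: centre of its underside.

How it is judged:
By the outcome, as a careful person would: the job done as asked, in the order asked, and still so for the second after the job is handed in, while the arm keeps its last pose, push and grip.
It also fails if it takes over 58 s, if anything falls off the work surface, if the arm or the gripper's body presses on something with over 40 N, if the wrist force passes 120 N, or if a joint passes its speed limit or range.

## Working session

There is one attempt and no reset: what is moved stays moved. The work goes in short steps, Python scripts to look and compute and a tool call to move; the robot and the scene stay as the last step left them, time stands still between calls to the robot, and variables do not carry over. Pictures are saved under pics/ and viewed, and the job is handed in when it is done.

Besides the shell and the picture viewer there is one more tool, called after "Call:" by a JSON object that holds its "method" and its "body". move_arm: Moves the arm, as the interface text tells. Its arguments: {"type":"object","properties":{"increments":{"type":"array","items":{"type":"array"}},"jaw":{"type":"number"}},"required":["increments"]}

```bash
ls; mkdir -p pics; cat > h.py <<'E'
import numpy as np, cv2, json
from plant import ctrl
def snap(n,f):
    s=ctrl.snapshot(n); cv2.imwrite('pics/'+f+'.png',cv2.cvtColor(s['color'],cv2.COLOR_RGB2BGR))
    np.savez('pics/'+f+'.npz',**{k:np.array(v) for k,v in s.items()}); return s
def load(f): return dict(np.load('pics/'+f+'.npz'))
def K(s): return np.array([[s['fx'],0,s['cx']],[0,s['fy'],s['cy']],[0,0,1.]],float)
def ray(s,uv):
    p=cv2.undistortPoints(np.array([[uv]],float),K(s),np.array(s['D'],float))[0,0]
    R=np.array(s['R']);c=-R.T@np.array(s['t']); d=R.T@np.array([p[0],p[1],1]); return c,d/np.linalg.norm(d)
def onz(s,uv,z):
    c,d=ray(s,uv); return c+d*(z-c[2])/d[2]
def tri(l):
    A=0;b=0
    for s,uv in l:
        c,d=ray(s,uv);M=np.eye(3)-np.outer(d,d);A=A+M;b=b+M@c
    return np.linalg.solve(A,b)
def proj(s,X):
    r,_=cv2.Rodrigues(np.array(s['R'],float)); return cv2.projectPoints(np.array(X,float).reshape(-1,3),r,np.array(s['t'],float),K(s),np.array(s['D'],float))[0][:,0]
E
python3 - <<'E'
from h import *
for n in ['scene','top','wrist']:
    s=snap(n,n+'0'); print(n,s['fx'],s['D'],-np.array(s['R']).T@np.array(s['t']))
print(ctrl.get_obs())
E
```

```text
pics
scene 376.26190195216213 [-0.04371594  0.          0.          0.          0.        ] [ 0.08405477 -0.57226024  0.61248001]
top 472.1730555540574 [-0.08464649  0.          0.          0.          0.        ] [ 0.30909399 -0.00651612  1.09244611]
wrist 336.5404113582822 [-0.02612518  0.          0.          0.          0.        ] [0.34783166 0.58448037 0.38347389]
{'clock': 0.15, 'joint_pos': array([ 8.28534624e+01,  2.05812347e+01,  6.47851381e-01, -1.39951648e-02,
       -7.01376243e+01, -1.65049738e+01]), 'qvel': array([-0.02647191, -0.13552534,  0.1649624 , -0.00356869,  0.00044139,
        0.02336139]), 'tau': array([-3.22022679e-03, -5.83271599e+01,  2.93289614e+01,  7.00115472e+00,
        8.79134343e-03, -1.08695576e-04]), 'tool_pos': array([0.27069356, 0.61794899, 0.22586405]), 'orientation': array([ 1.79928180e+02, -7.55870618e-03, -2.36562699e+01]), 'force': array([-0.52437573,  0.35355426,  0.14913019]), 'moment': array([-0.00713583,  0.03900252, -0.02510343]), 'opening': 0.08728539557993455}
```

View pics/scene0.png

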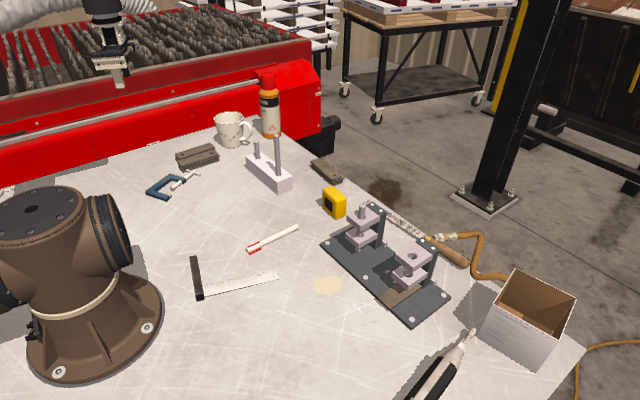

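View pics/top0.png

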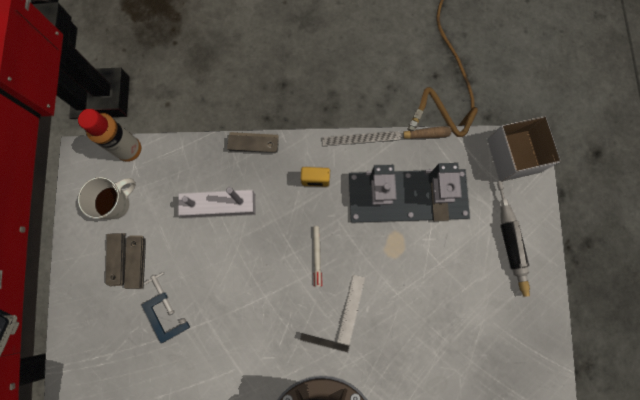

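View pics/wrist0.png

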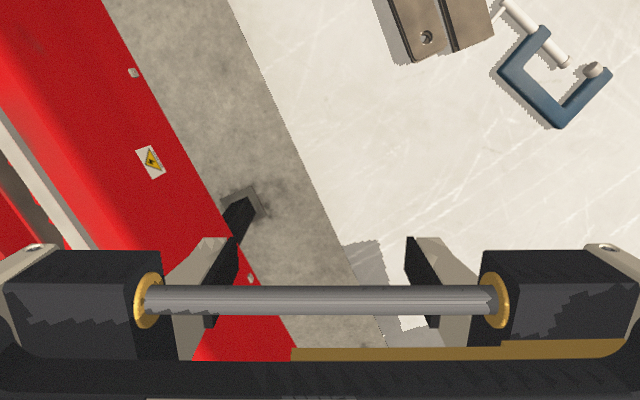

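The scene picture shows the rack with the tall pin at (277,155) and the short one at (257,150). The jig's far station has its pin at (362,210), and the near station is empty with its bore at (412,257). In the top view, the long pin is at (237,197), the short pin at (187,202), the fitted pin at (386,187) and the empty bore at (451,187). I'll zoom in next.

```bash
python3 - <<'E'
import cv2,numpy as np
t=cv2.imread('pics/top0.png');s=cv2.imread('pics/scene0.png')
a=cv2.resize(t[155:230,165:265],(800,600),interpolation=cv2.INTER_CUBIC);cv2.imwrite('pics/z1.png',a)
a=cv2.resize(t[150:235,340:480],(800,486),interpolation=cv2.INTER_CUBIC);cv2.imwrite('pics/z2.png',a)
a=cv2.resize(s[120:200,235:305],(525,600),interpolation=cv2.INTER_CUBIC);cv2.imwrite('pics/z3.png',a)
a=cv2.resize(s[185:335,310:460],(600,600),interpolation=cv2.INTER_CUBIC);cv2.imwrite('pics/z4.png',a)
E
```

```text
(no output)
```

View pics/z1.png

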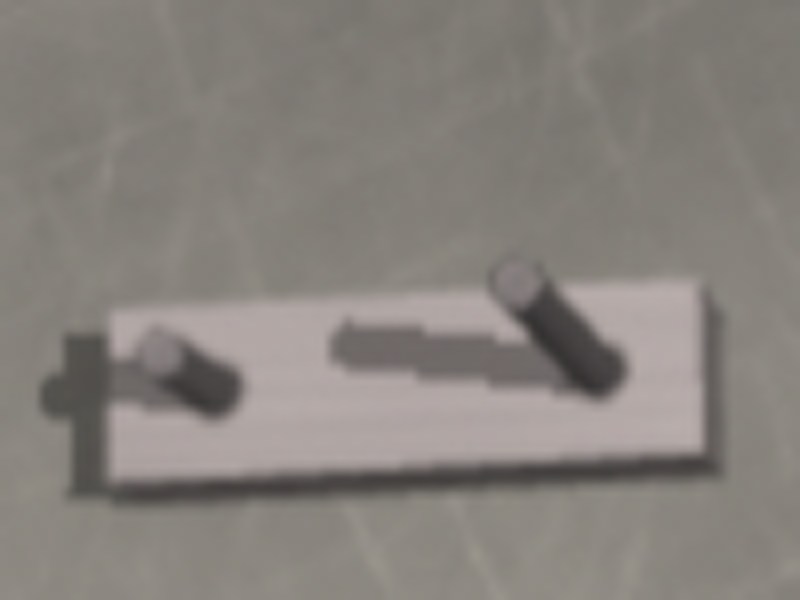

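View pics/z2.png

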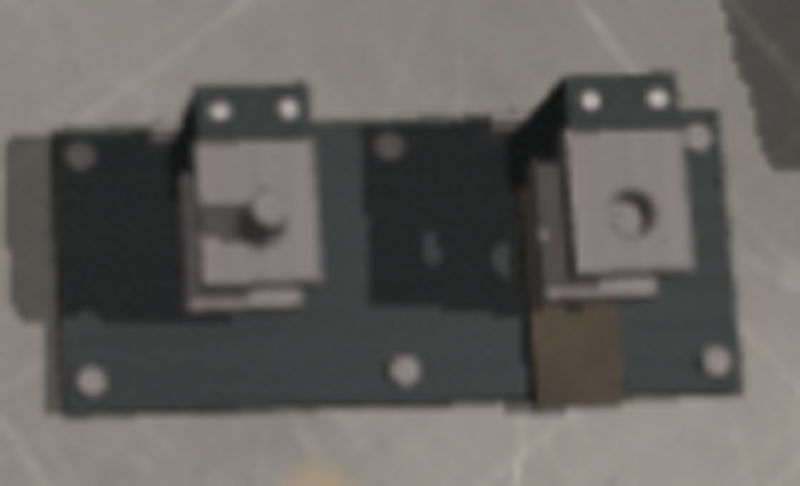

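View pics/z3.png

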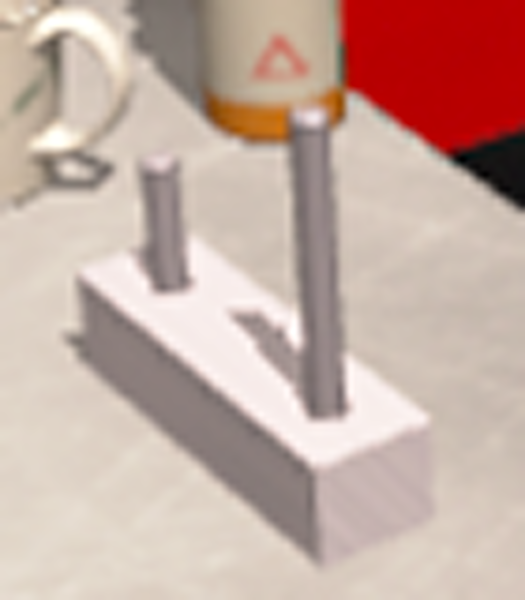

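View pics/z4.png

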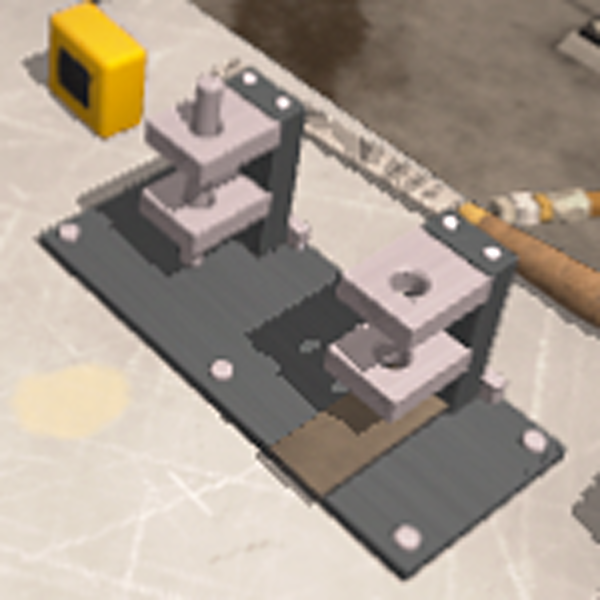

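```bash
python3 - <<'E'
from h import *
T=load('top0');S=load('scene0')
def z(x,y,k,u,v): return ((x+.5)/k-.5+u,(y+.5)/k-.5+v)
kt=800/140
P={'pin':(z(518,280,8,165,155),z(311,119,7.5,235,120),.165),
'short':(z(161,352,8,165,155),z(159,160,7.5,235,120),.100),
'bore':(z(633,212,kt,340,150),z(411,284,4,310,185),.110),
'fitted':(z(268,210,kt,340,150),z(210,82,4,310,185),.140),
}
for n,(a,b,h) in P.items():
    print(n,'top',onz(T,a,h)[:2],'scene',onz(S,b,h)[:2],'tri',tri([(T,a),(S,b)]))
# right upper plate corners top, z=.11
q=[onz(T,z(x,y,kt,340,150),.11)[:2] for x,y in [(566,131),(688,127),(695,268),(577,276)]]
print(np.array(q),np.mean(q,0))
# bolts jig z=.014
for x,y in [(91,381),(405,370),(717,360)]: print(onz(T,z(x,y,kt,340,150),.014))
q=[onz(T,z(x,y,8,165,155),.045)[:2] for x,y in [(108,308),(703,282),(705,455),(112,484)]];print(q)
for x,y in [(50,130),(718,112),(742,393),(62,412)]: print(onz(T,z(x,y,kt,340,150),.01))
E
```

```text
pin top [0.514489   0.17633264] scene [0.50923006 0.16833419] tri [0.51525044 0.17770341 0.15924969]
short top [0.51133508 0.28631247] scene [0.50778682 0.28160852] tri [0.51151047 0.28767413 0.09624129]
bore top [ 0.52214151 -0.28568001] scene [ 0.51875985 -0.28840901] tri [ 0.52256912 -0.28644071  0.10617935]
fitted top [ 0.51927701 -0.14424031] scene [ 0.51716874 -0.14794924] tri [ 0.52016161 -0.14482141  0.13656774]
[[ 0.55385444 -0.26255352]
 [ 0.55446808 -0.30910613]
 [ 0.50027067 -0.30750712]
 [ 0.49822274 -0.26281963]] [ 0.52670398 -0.2854966 ]
[ 0.47792325 -0.08741282  0.014     ]
[ 0.4794846  -0.21496919  0.014     ]
[ 0.48059424 -0.3430718   0.014     ]
[array([0.53575665, 0.3183756 ]), array([0.53920984, 0.14698737]), array([0.48927604, 0.14620716]), array([0.48466328, 0.31552455])]
[ 0.58382447 -0.07454275  0.01      ]
[ 0.58561668 -0.35306443  0.01      ]
[ 0.4673587  -0.35361493  0.01      ]
[ 0.46611253 -0.07551722  0.01      ]
```

Call:
{"method": "move_arm", "body": {"increments": [[[15, -28, 3], 0.026], [[15, -28, 3], 0.026], [[15, -28, 3], 0.026], [[15, -28, 3], 0.026], [[15, -28, 3], 0.026], [[15, -28, 3], 0.026], [[15, -28, 3], 0.026], [[15, -28, 3], 0.026]], "jaw": 1}}

```text
clock: 0.95
tool_pos: [0.391, 0.387, 0.2458]
orientation: [179.5, 0.0, -11.0]
force: [0.2, -0.6, 0.5]
opening: 0.0875
```

Call:
{"method": "move_arm", "body": {"increments": [[[16, -28, 2], 0.026], [[16, -28, 2], 0.026], [[16, -28, 2], 0.026], [[16, -28, 2], 0.026], [[16, -28, 2], 0.026], [[16, -28, 2], 0.026], [[16, -28, 2], 0.026], [[10, -15, 2], 0.01]]}}

```text
clock: 1.75
tool_pos: [0.5157, 0.1646, 0.2621]
orientation: [179.5, 0.1, 0.5]
force: [-0.2, 0.3, 0.0]
opening: 0.0877
```

```bash
python3 - <<'E'
from h import *
s=snap('wrist','w1');snap('top','t1'); print(ctrl.get_obs()['tool_pos'],ctrl.get_obs()['orientation'])
print(proj(s,[[.514,.176,.165],[.514,.176,.045],[.511,.286,.1]]))
E
```

```text
[0.51601828 0.16474354 0.26211475] [1.79519004e+02 7.14124884e-02 3.71472361e-01]
[[305.86330406 196.6226617 ]
 [309.47836777 162.84985346]
 [196.46175278 177.77856087]]
```

View pics/w1.png

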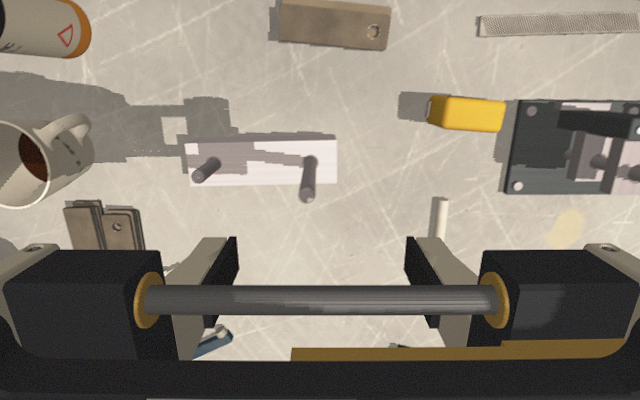

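```bash
python3 - <<'E'
import cv2
t=cv2.imread('pics/w1.png')
cv2.imwrite('pics/z5.png',cv2.resize(t[150:210,270:350],(800,600),interpolation=cv2.INTER_CUBIC))
E
```

```text
(no output)
```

View pics/z5.png

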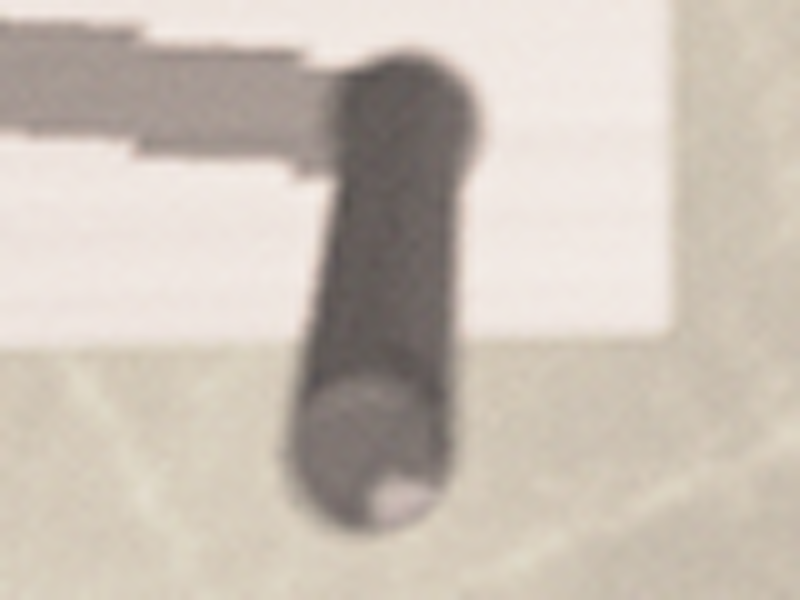

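```bash
python3 - <<'E'
from h import *
s=load('w1')
print(onz(s,(270+36.7,150+44.8),.165),onz(s,(270+40.5,150+11.4),.045))
E
```

```text
[0.51553727 0.17532474 0.165     ] [0.51569148 0.17483607 0.045     ]
```

Call:
{"method": "move_arm", "body": {"increments": [[[0, 6, -10], -0.006], [[0, 5, -20], 0], [[0, 0, -25], 0], [[0, 0, -25], 0], [[0, 0, -25], 0], [[0, 0, -20], 0], [[0, 0, -10], 0], [[0, 0, -5], 0]]}}

```text
clock: 2.65
tool_pos: [0.5113, 0.1823, 0.1127]
orientation: [179.6, 0.2, 0.0]
force: [-0.2, -0.5, 0.3]
opening: 0.0873
```

Call:
{"method": "move_arm", "body": {"increments": [[[2, -3, 1], 0], [[2, -3, 1], 0], [[0, 0, 0], 0], [[0, 0, 0], 0], [[0, 0, 0], 0], [[0, 0, 0], 0], [[0, 0, 0], 0], [[0, 0, 0], 0]]}}

```text
clock: 3.45
tool_pos: [0.5172, 0.1776, 0.118]
orientation: [179.7, -0.1, 0.1]
force: [0.3, -0.0, -0.0]
opening: 0.0873
```

```bash
python3 - <<'E'
from h import *
o=ctrl.get_obs();print(o['tool_pos'],o['orientation'],o['qvel'])
s=snap('wrist','w2')
E
```

```text
[0.51717011 0.17755872 0.118023  ] [ 1.79749447e+02 -9.56636884e-02  6.18805747e-02] [-0.03735071 -0.16952418  0.05155466  0.03740525 -0.05596786  0.02369578]
```

View pics/w2.png

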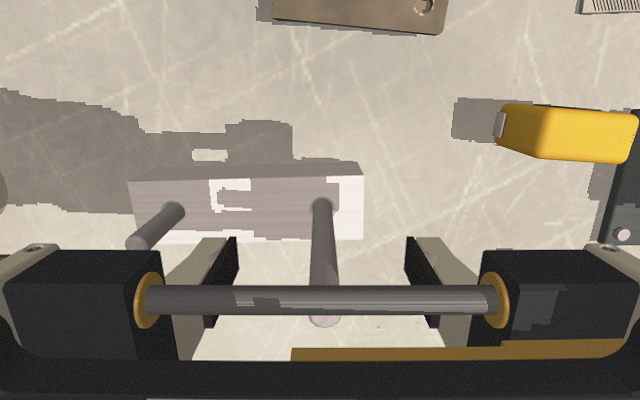

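Call:
{"method": "move_arm", "body": {"increments": [[[-1, -1, 0], 0], [[-1, -1, 0], 0], [[0, 0, 0], 0], [[0, 0, 0], 0], [[0, 0, 0], 0], [[0, 0, 0], 0], [[0, 0, 0], 0], [[0, 0, 0], 0]]}}

```text
clock: 4.3
tool_pos: [0.5148, 0.1754, 0.1178]
orientation: [179.7, -0.1, 0.1]
force: [0.1, 0.5, -0.5]
opening: 0.0876
```

Call:
{"method": "move_arm", "body": {"increments": [[[0, 0, 0], 0], [[0, 0, 0], 0], [[0, 0, 0], 0], [[0, 0, 0], 0], [[0, 0, 0], 0], [[0, 0, 0], 0], [[0, 0, 0], 0], [[0, 0, 0], 0]], "jaw": -1}}

```text
clock: 5.1
tool_pos: [0.5148, 0.1753, 0.1178]
orientation: [179.7, -0.1, 0.1]
force: [-0.4, -0.8, 0.1]
opening: 0.0293
```

Call:
{"method": "move_arm", "body": {"increments": [[[0, 0, 0], 0], [[0, 0, 0], 0], [[0, 0, 0], 0], [[0, 0, 0], 0], [[0, 0, 0], 0], [[0, 0, 0], 0], [[0, 0, 0], 0], [[0, 0, 0], 0]]}}

```text
clock: 5.9
tool_pos: [0.5149, 0.1758, 0.1178]
orientation: [179.8, -0.1, 0.1]
force: [0.3, 1.2, -0.7]
opening: 0.0133
```

Call:
{"method": "move_arm", "body": {"increments": [[[0, 0, 5], 0], [[0, 0, 6], 0], [[0, 0, 6], 0], [[0, 0, 6], 0], [[0, 0, 6], 0], [[0, 0, 6], 0], [[0, 0, 6], 0], [[0, 0, 6], 0]]}}

```text
clock: 6.7
tool_pos: [0.5142, 0.1752, 0.1682]
orientation: [179.7, -0.0, 0.1]
force: [0.9, -0.6, -1.8]
opening: 0.0133
```

Call:
{"method": "move_arm", "body": {"increments": [[[0, 0, 10], 0], [[0, 0, 20], 0], [[0, 0, 25], 0], [[0, 0, 25], 0], [[0, 0, 25], 0], [[0, 0, 25], 0], [[0, 0, 15], 0], [[0, 0, 5], 0]]}}

```text
clock: 7.5
tool_pos: [0.5124, 0.1732, 0.3286]
orientation: [179.6, 0.0, 0.0]
force: [0.2, -0.5, -1.4]
opening: 0.0133
```

```bash
python3 - <<'E'
from h import *
o=ctrl.get_obs();print(o['tool_pos'],o['orientation'])
s=snap('wrist','w3');snap('scene','s3')
E
```

```text
[0.5124076  0.17315873 0.32859337] [1.79641696e+02 2.53825508e-02 3.04575472e-02]
```

View pics/w3.png

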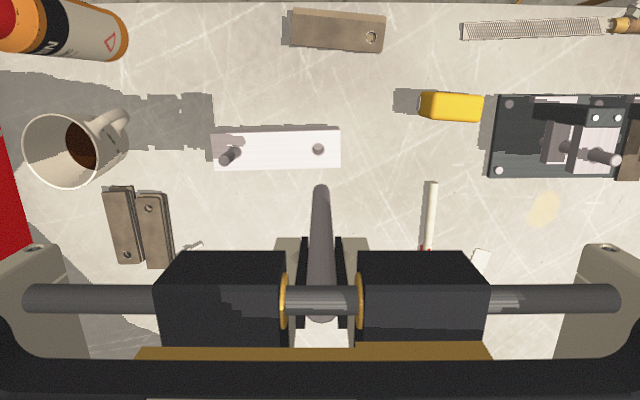

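View pics/s3.png

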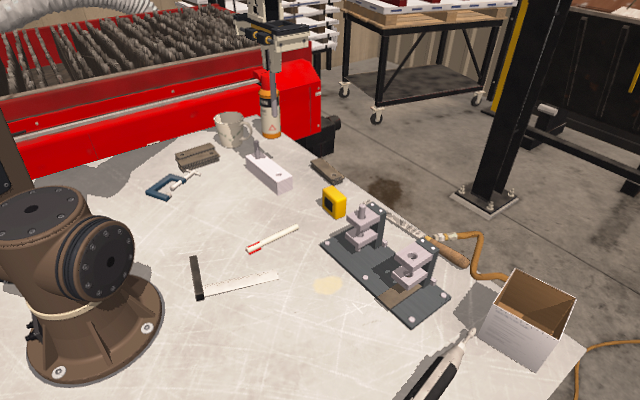

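The wrist view shows the pin hanging straight in the jaws, with its foot at (320,187) and an empty rack hole at (319,148). Next is the move over to the empty station.

Call:
{"method": "move_arm", "body": {"increments": [[[0, -15, 0], 0], [[0, -30, 0], 0], [[0, -30, 0], 0], [[0, -30, 0], 0], [[0, -30, 0], 0], [[0, -30, 0], 0], [[0, -30, 0], 0], [[0, -30, 0], 0]]}}

```text
clock: 8.4
tool_pos: [0.5057, -0.0617, 0.3172]
orientation: [179.3, 1.0, 0.3]
force: [1.1, 0.9, -1.0]
opening: 0.0129
```

Call:
{"method": "move_arm", "body": {"increments": [[[2, -30, 1], 0], [[2, -30, 1], 0], [[2, -30, 1], 0], [[2, -30, 1], 0], [[2, -30, 1], 0], [[2, -30, 1], 0], [[2, -20, 1], 0], [[0, -8, 0], 0]]}}

```text
clock: 9.2
tool_pos: [0.5103, -0.2845, 0.3138]
orientation: [179.5, 2.0, 0.1]
force: [-0.0, 0.9, -1.7]
opening: 0.013
```

Call:
{"method": "move_arm", "body": {"increments": [[[0, 0, 0], 0], [[0, 0, 0], 0], [[0, 0, 0], 0], [[0, 0, 0], 0], [[0, 0, 0], 0], [[0, 0, 0], 0], [[0, 0, 0], 0], [[0, 0, 0], 0]]}}

```text
clock: 10.0
tool_pos: [0.5089, -0.282, 0.3122]
orientation: [179.6, 2.2, 0.2]
force: [0.5, 0.1, -2.3]
opening: 0.0129
```

```bash
python3 - <<'E'
from h import *
o=ctrl.get_obs();print(o['tool_pos'],o['orientation'],o['joint_pos'])
s=snap('wrist','w4');snap('scene','s4')
E
```

```text
[ 0.50892723 -0.28201373  0.31216643] [1.79550055e+02 2.18119787e+00 1.75589818e-01] [ -9.19637469  10.40055038  -2.46768563   0.81343517 -79.21171128
  99.21376291]
```

View pics/w4.png

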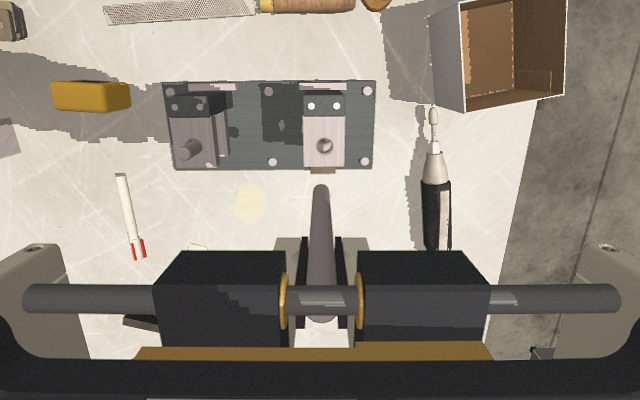

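View pics/s4.png

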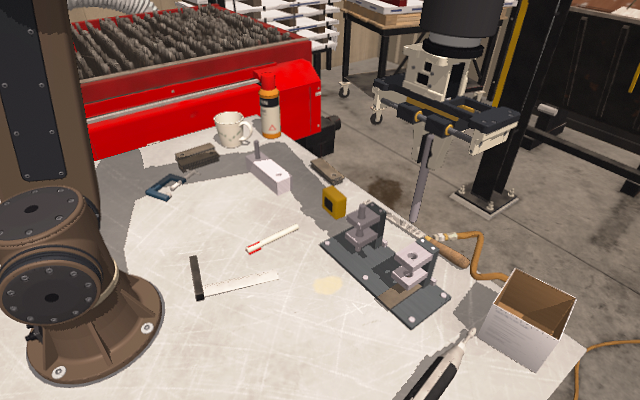

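The tool has drifted to 2.2° of pitch during the fast traverse. I'll check whether a traverse in the other direction takes it out.

Call:
{"method": "move_arm", "body": {"increments": [[[0, 15, 2], 0], [[0, 30, 2], 0], [[0, 30, 2], 0], [[0, 30, 2], 0], [[0, 30, 2], 0], [[0, 30, 2], 0], [[0, 30, 2], 0], [[0, 15, 0], 0]]}}

```text
clock: 10.9
tool_pos: [0.5068, -0.0632, 0.3269]
orientation: [179.6, 2.2, -0.1]
force: [0.6, -0.3, -1.2]
opening: 0.0135
```

Call:
{"method": "move_arm", "body": {"increments": [[[0, 0, 0], 0], [[0, 0, 0], 0], [[0, -10, 0], 0], [[0, -10, 0], 0], [[0, -10, 0], 0], [[0, -10, 0], 0], [[0, -10, 0], 0], [[0, -10, 0], 0]]}}

```text
clock: 11.7
tool_pos: [0.5058, -0.1272, 0.3274]
orientation: [179.6, 2.1, -0.1]
force: [-0.0, 0.3, -2.3]
opening: 0.0133
```

Call:
{"method": "move_arm", "body": {"increments": [[[40, 0, 0], 0], [[40, 0, 0], 0], [[40, 0, 0], 0], [[40, 0, 0], 0], [[0, 0, 0], 0], [[0, 0, 0], 0], [[0, 0, 0], 0], [[0, 0, 0], 0]]}}

```text
clock: 12.5
tool_pos: [0.6697, -0.136, 0.3247]
orientation: [179.6, 2.3, -0.4]
force: [0.3, 0.6, -1.3]
opening: 0.0136
```

Call:
{"method": "move_arm", "body": {"increments": [[[-40, 0, 0], 0], [[-40, 0, 0], 0], [[-40, 0, 0], 0], [[-40, 0, 0], 0], [[0, 0, 0], 0], [[0, 0, 0], 0], [[0, 0, 0], 0], [[0, 0, 0], 0]]}}

```text
clock: 13.3
tool_pos: [0.499, -0.1369, 0.3276]
orientation: [179.6, 1.8, -0.4]
force: [0.6, 0.4, -0.9]
opening: 0.0133
```

Call:
{"method": "move_arm", "body": {"increments": [[[20, 0, 0], 0], [[22, 0, 0], 0], [[22, 0, 0], 0], [[22, 0, 0], 0], [[22, 0, 0], 0], [[22, 0, 0], 0], [[22, 0, 0], 0], [[15, 0, 0], 0]]}}

```text
clock: 14.1
tool_pos: [0.6762, -0.137, 0.3234]
orientation: [179.6, 2.1, -0.4]
force: [0.2, 0.6, -1.6]
opening: 0.0133
```

Call:
{"method": "move_arm", "body": {"increments": [[[-48, 0, 0], 0], [[-48, 0, 0], 0], [[-48, 0, 0], 0], [[0, 0, 0], 0], [[0, 0, 0], 0], [[0, 0, 0], 0], [[0, 0, 0], 0], [[0, 0, 0], 0]]}}

```text
clock: 14.9
tool_pos: [0.537, -0.1362, 0.3055]
orientation: [179.5, 3.5, -0.4]
force: [-0.7, -0.6, -1.6]
opening: 0.0133
```

Call:
{"method": "move_arm", "body": {"increments": [[[50, 0, 0], 0], [[50, 0, 0], 0], [[50, 0, 0], 0], [[0, 0, 0], 0], [[0, 0, 0], 0], [[0, 0, 0], 0], [[0, 0, 0], 0], [[0, 0, 0], 0]]}}

```text
clock: 15.7
tool_pos: [0.6908, -0.1362, 0.2995]
orientation: [179.5, 3.9, -0.4]
force: [0.4, 0.0, -2.6]
opening: 0.0134
```

Call:
{"method": "move_arm", "body": {"increments": [[[-20, 0, 0], 0], [[-20, 0, 0], 0], [[-20, 0, 0], 0], [[-20, 0, 0], 0], [[-20, 0, 0], 0], [[-20, 0, 0], 0], [[-20, 0, 0], 0], [[0, 0, 0], 0]]}}

```text
clock: 16.5
tool_pos: [0.5405, -0.1367, 0.3084]
orientation: [179.5, 3.1, -0.3]
force: [0.8, -0.8, 0.2]
opening: 0.0131
```

Call:
{"method": "move_arm", "body": {"increments": [[[6, 0, 0], 0], [[12, 0, 0], 0], [[16, 0, 0], 0], [[18, 0, 0], 0], [[18, 0, 0], 0], [[16, 0, 0], 0], [[12, 0, 0], 0], [[6, 0, 0], 0]]}}

```text
clock: 17.3
tool_pos: [0.6563, -0.137, 0.3092]
orientation: [179.5, 2.7, -0.3]
force: [0.5, -0.3, -1.7]
opening: 0.0131
```

Call:
{"method": "move_arm", "body": {"increments": [[[-20, 0, 0], 0], [[-20, 0, 0], 0], [[-20, 0, 0], 0], [[-20, 0, 0], 0], [[-20, 0, 0], 0], [[-20, 0, 0], 0], [[-20, 0, 0], 0], [[0, 0, 0], 0]]}}

```text
clock: 18.1
tool_pos: [0.5185, -0.1369, 0.3029]
orientation: [179.4, 3.1, -0.3]
force: [0.4, -0.1, -1.5]
opening: 0.0134
```

Call:
{"method": "move_arm", "body": {"increments": [[[6, 0, 0], 0], [[12, 0, 0], 0], [[16, 0, 0], 0], [[18, 0, 0], 0], [[18, 0, 0], 0], [[16, 0, 0], 0], [[12, 0, 0], 0], [[6, 0, 0], 0]]}}

```text
clock: 18.9
tool_pos: [0.6382, -0.137, 0.2991]
orientation: [179.4, 3.2, -0.3]
force: [1.1, -0.8, -1.8]
opening: 0.0132
```

Call:
{"method": "move_arm", "body": {"increments": [[[-6, 0, 0], 0], [[-12, 0, 0], 0], [[-16, 0, 0], 0], [[-18, 0, 0], 0], [[-18, 0, 0], 0], [[-16, 0, 0], 0], [[-12, 0, 0], 0], [[-6, 0, 0], 0]]}}

```text
clock: 19.7
tool_pos: [0.5267, -0.1372, 0.2964]
orientation: [179.4, 3.3, -0.3]
force: [-0.9, -0.3, -2.3]
opening: 0.0133
```

Call:
{"method": "move_arm", "body": {"increments": [[[0, 0, 40], 0], [[0, 0, 40], 0], [[0, 0, 40], 0], [[0, 0, 0], 0], [[0, 0, 0], 0], [[0, 0, 0], 0], [[0, 0, 0], 0], [[0, 0, 0], 0]]}}

```text
clock: 20.5
tool_pos: [0.5218, -0.1373, 0.4195]
orientation: [179.4, 3.4, -0.3]
force: [-0.3, -0.6, -1.1]
opening: 0.0138
```

Call:
{"method": "move_arm", "body": {"increments": [[[0, 0, -40], 0], [[0, 0, -40], 0], [[0, 0, -30], 0], [[0, 0, 0], 0], [[0, 0, 0], 0], [[0, 0, 0], 0], [[0, 0, 0], 0], [[0, 0, 0], 0]]}}

```text
clock: 21.3
tool_pos: [0.5223, -0.1379, 0.3083]
orientation: [179.3, 3.3, -0.3]
force: [0.2, -0.0, -1.3]
opening: 0.0135
```

Quick accelerations don't take the tilt out. It lies about the jaw axis, though, so the pin can pivot freely in the pads that way and will align itself in the bores. I'll go on to the station with gentle moves.

Call:
{"method": "move_arm", "body": {"increments": [[[0, -8, 0], 0], [[0, -16, 0], 0], [[0, -22, 0], 0], [[0, -24, 0], 0], [[0, -24, 0], 0], [[0, -22, 0], 0], [[0, -16, 0], 0], [[0, -8, 0], 0]]}}

```text
clock: 22.1
tool_pos: [0.5236, -0.2857, 0.3139]
orientation: [179.2, 2.8, -0.1]
force: [-0.8, 0.7, -2.3]
opening: 0.0133
```

```bash
cat > cl.py <<'E'
import sys
from h import *
f=sys.argv[1]
o=ctrl.get_obs();print(o['tool_pos'],o['orientation'],o['force'],o['moment'])
s=snap('wrist','w'+f);q=snap('scene','s'+f);t=snap('top','t'+f)
from scipy.spatial.transform import Rotation as Ro
R=Ro.from_euler('xyz',o['orientation'],degrees=True).as_matrix()
foot=o['tool_pos']+R@[0,0,.1128]; print('foot(model)',foot, 'px w',proj(s,[foot])[0],'scene',proj(q,[foot])[0])
B=[[.522,-.2857,.11],[.522,-.2857,.06]]
print('bore px',proj(s,B),proj(q,B))
W=cv2.resize(cv2.cvtColor(s['color'],cv2.COLOR_RGB2BGR)[100:250,220:420],(800,600),interpolation=cv2.INTER_CUBIC)
cv2.imwrite('pics/zw'+f+'.png',W)
u,v=proj(q,[foot])[0];u=int(np.clip(u,50,589));v=int(np.clip(v,90,339))
print('scene crop',u-50,v-90)
cv2.imwrite('pics/zs'+f+'.png',cv2.resize(cv2.cvtColor(q['color'],cv2.COLOR_RGB2BGR)[v-90:v+60,u-50:u+50],(400,600),interpolation=cv2.INTER_CUBIC))
E
python3 cl.py 5
```

```text
[ 0.52356288 -0.28572041  0.31388294] [ 1.79209837e+02  2.81775569e+00 -1.27886825e-01] [-0.78720124  0.74181397 -2.28353463] [ 0.05384739 -0.15430923 -0.0232681 ]
foot(model) [ 0.51801478 -0.2872636   0.20123004] px w [321.16684041 189.035127  ] scene [420.30746294 217.75045527]
bore px [[318.52205294 156.88412626]
 [318.23467139 146.55389701]] [[412.46512321 254.02339989]
 [408.23232662 272.17917739]]
scene crop 370 127
```

View pics/zw5.png

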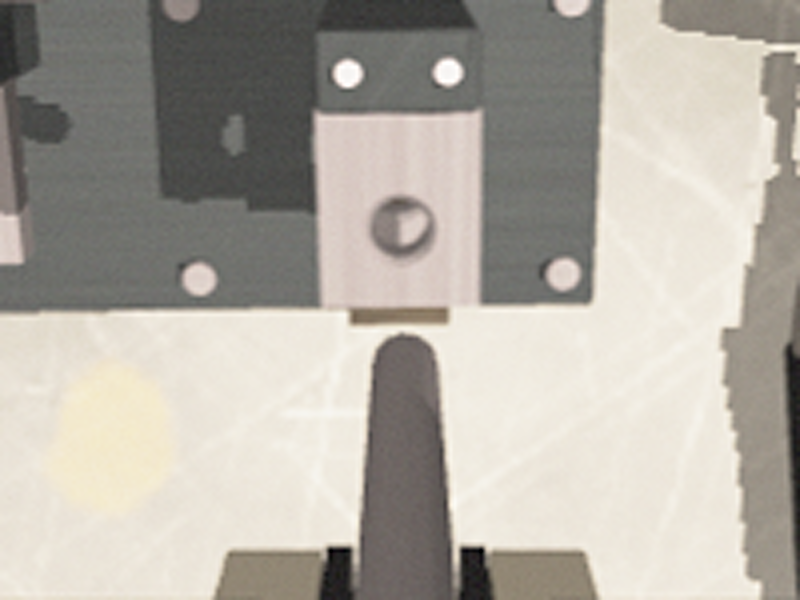

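View pics/zs5.png

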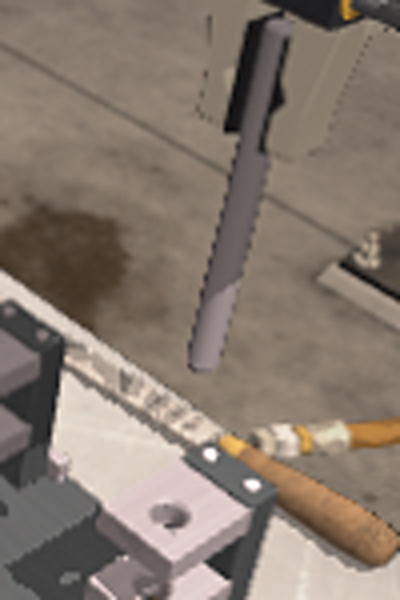

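Call:
{"method": "move_arm", "body": {"increments": [[[1, 0, -5], 0], [[1, 0, -10], 0], [[1, 0, -14], 0], [[0, 0, -15], 0], [[0, 0, -14], 0], [[0, 0, -10], 0], [[0, 0, -5], 0], [[0, 0, 0], 0]]}}

```text
clock: 23.05
tool_pos: [0.5271, -0.2795, 0.235]
orientation: [179.3, 2.8, 0.2]
force: [-0.6, 0.7, -1.5]
opening: 0.0131
```

```bash
python3 cl.py 6
```

```text
[ 0.52705295 -0.27950694  0.23495639] [179.30528411   2.8184266    0.21663429] [-0.55757119  0.73196091 -1.52101303] [-0.00826713 -0.15177916  0.0066775 ]
foot(model) [ 0.52151208 -0.28089558  0.12230112] px w [321.13246824 188.97847587] scene [411.41957255 247.92471162]
bore px [[326.44324065 183.62452982]
 [325.0925548  167.42132676]] [[412.46512321 254.02339989]
 [408.23232662 272.17917739]]
scene crop 361 157
```

View pics/zw6.png

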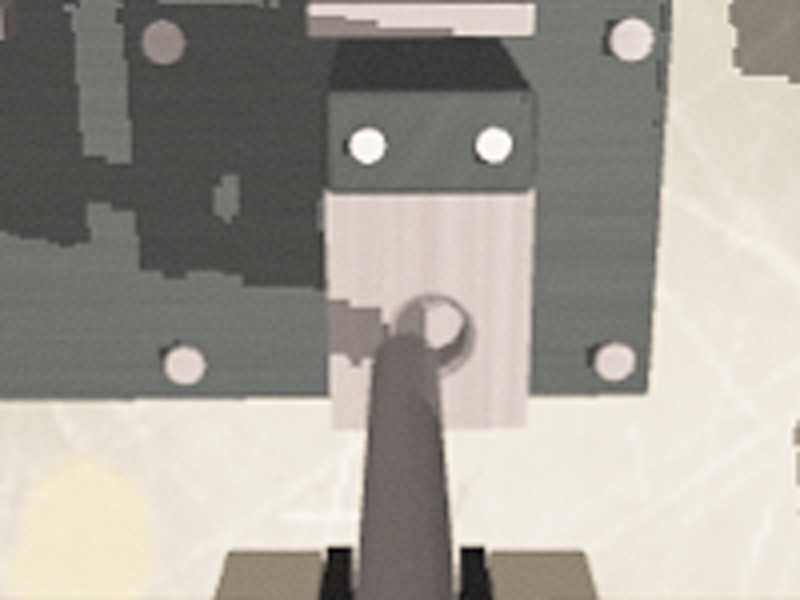

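View pics/zs6.png

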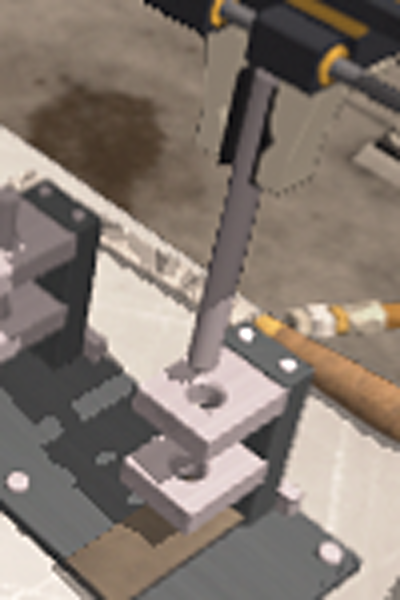

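Call:
{"method": "move_arm", "body": {"increments": [[[0, -3, 0], 0], [[1, -3, 0], 0], [[0, -1, 0], 0], [[0, 0, 0], 0], [[0, 0, 0], 0], [[0, 0, 0], 0], [[0, 0, 0], 0], [[0, 0, 0], 0]]}}

```text
clock: 24.0
tool_pos: [0.5296, -0.2883, 0.2386]
orientation: [179.2, 2.5, 0.2]
force: [0.7, 0.5, -0.9]
opening: 0.0135
```

```bash
python3 cl.py 7
```

```text
[ 0.52956572 -0.28833573  0.23856287] [1.79206163e+02 2.49454122e+00 1.64836392e-01] [ 0.65809989  0.50779017 -0.94699561] [ 0.01879438 -0.15544455  0.01616595]
foot(model) [ 0.52466118 -0.28991264  0.12588057] px w [321.18523603 189.0354475 ] scene [416.60730568 248.61706951]
bore px [[316.17555795 185.81207997]
 [316.14781675 169.78356855]] [[412.46512321 254.02339989]
 [408.23232662 272.17917739]]
scene crop 366 158
```

View pics/zw7.png

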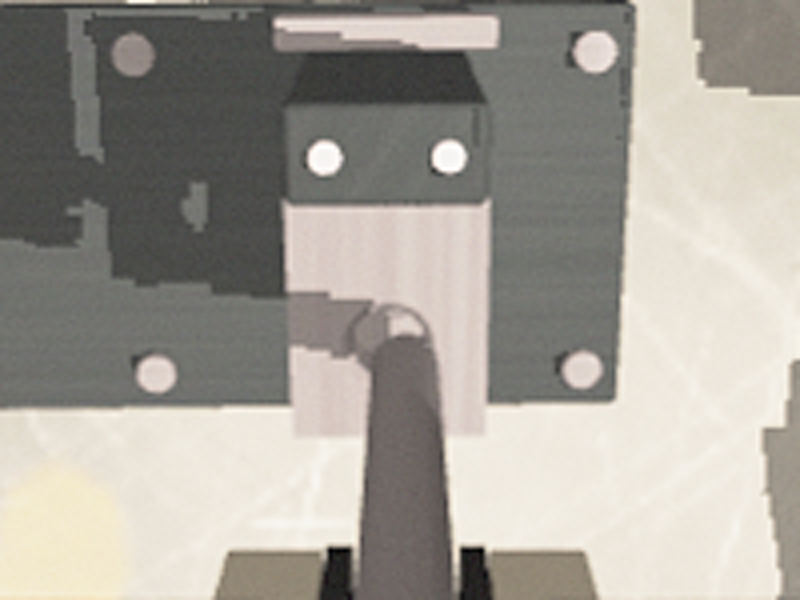

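View pics/zs7.png

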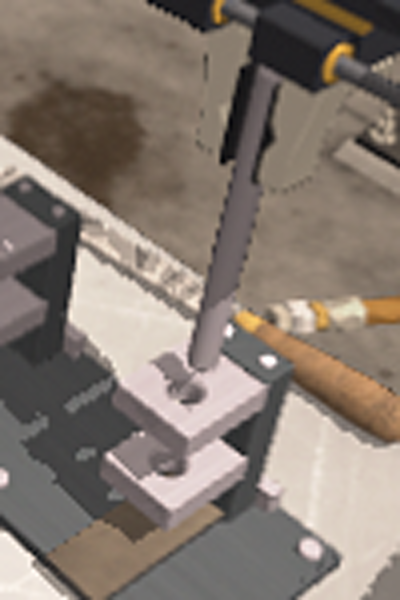

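Call:
{"method": "move_arm", "body": {"increments": [[[-1, 2, 0], 0], [[-1, 1, 0], 0], [[0, 0, 0], 0], [[0, 0, -4], 0], [[0, 0, -4], 0], [[0, 0, -4], 0], [[0, 0, 0], 0], [[0, 0, 0], 0]]}}

```text
clock: 24.95
tool_pos: [0.5272, -0.2848, 0.225]
orientation: [179.2, 2.5, 0.2]
force: [-0.4, -0.5, -1.6]
opening: 0.0139
```

```bash
python3 cl.py 8
```

```text
[ 0.527199   -0.28482572  0.22504294] [1.79219869e+02 2.52936324e+00 1.78505022e-01] [-0.41424096 -0.50502989 -1.62306546] [ 0.02307028 -0.20916317  0.06857958]
foot(model) [ 0.52222625 -0.28637704  0.11236328] px w [321.15916148 188.99199981] scene [413.0315545  253.28465593]
bore px [[320.32086729 188.29984638]
 [319.71925008 171.23790468]] [[412.46512321 254.02339989]
 [408.23232662 272.17917739]]
scene crop 363 163
```

View pics/zw8.png

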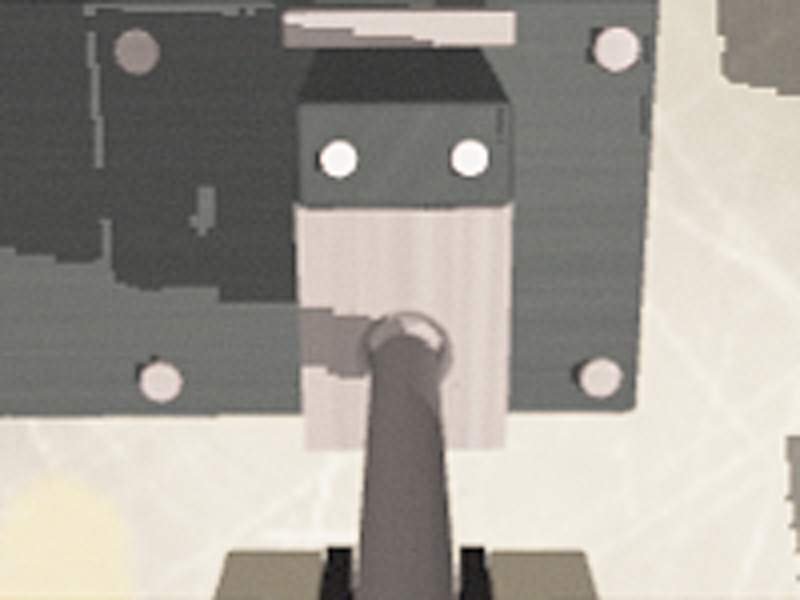

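View pics/zs8.png

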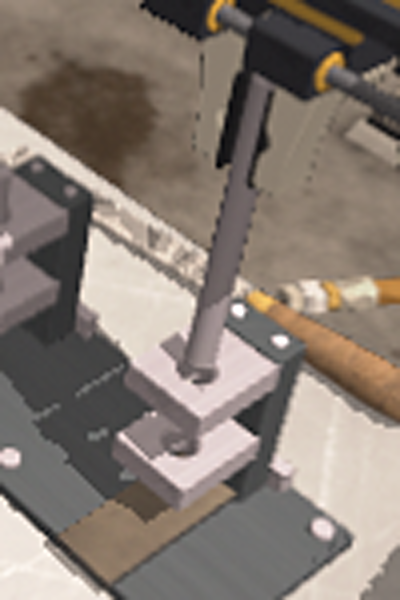

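Call:
{"method": "move_arm", "body": {"increments": [[[0, 0, -3], 0], [[0, 0, -3], 0], [[0, 0, -3], 0], [[0, 0, -3], 0], [[0, 0, -3], 0], [[-1, 0, -3], 0], [[0, 0, -3], 0], [[0, 0, 0], 0]]}}

```text
clock: 25.9
tool_pos: [0.5261, -0.2848, 0.2023]
orientation: [179.2, 2.5, 0.2]
force: [0.1, 0.1, -1.5]
opening: 0.0133
```

```bash
python3 cl.py 9
```

```text
[ 0.52609255 -0.28481688  0.20233575] [1.79222272e+02 2.51168519e+00 1.71925355e-01] [ 0.1170984   0.08338589 -1.48518408] [ 0.04129542 -0.2104748  -0.0116692 ]
foot(model) [ 0.52115437 -0.2863628   0.0896545 ] px w [321.1738534  189.01485771] scene [410.65805114 262.00737566]
bore px [[320.70113744 196.78932351]
 [320.00337831 177.27659767]] [[412.46512321 254.02339989]
 [408.23232662 272.17917739]]
scene crop 360 172
```

View pics/zs9.png

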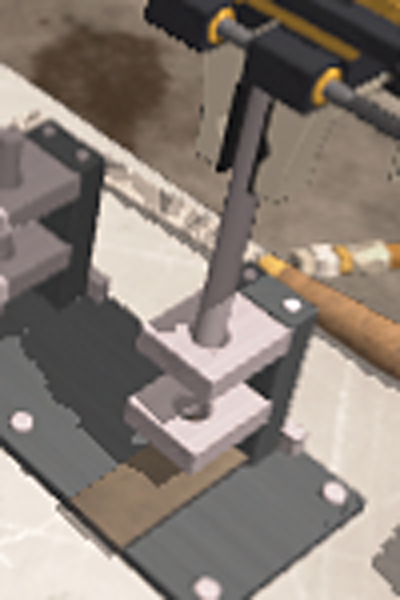

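View pics/zw9.png

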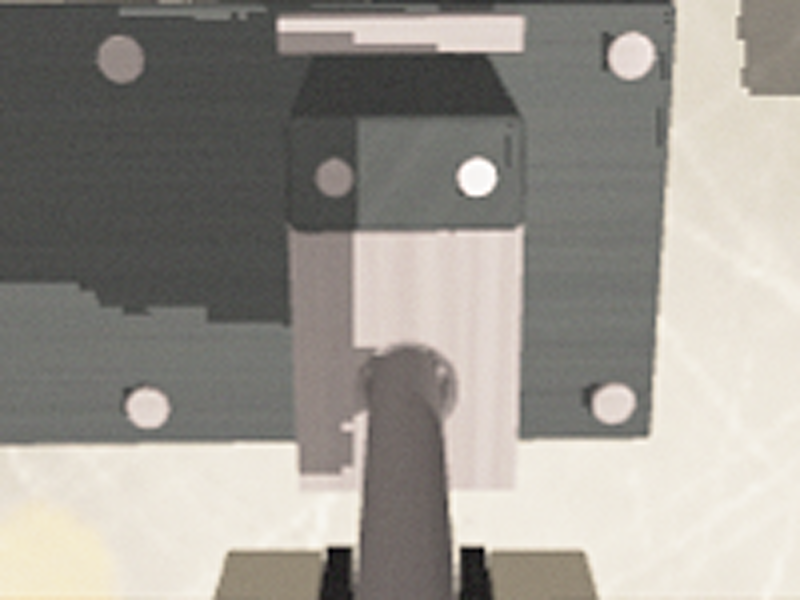

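The foot has gone into the upper bushing without contact force.

Call:
{"method": "move_arm", "body": {"increments": [[[0, 0, -3], 0], [[-1, 0, -3], 0], [[0, 0, -3], 0], [[0, 0, -3], 0], [[0, 0, -3], 0], [[-1, 0, -3], 0], [[0, 0, -3], 0], [[0, 0, 0], 0]]}}

```text
clock: 26.85
tool_pos: [0.5243, -0.2849, 0.1802]
orientation: [179.2, 2.4, 0.2]
force: [-0.5, 0.3, -1.3]
opening: 0.0136
```

```bash
python3 cl.py 10
```

```text
[ 0.52431585 -0.28494981  0.18024669] [1.79200800e+02 2.44230374e+00 1.77466563e-01] [-0.52413494  0.30235861 -1.31250282] [-0.01346461 -0.23737562 -0.02765515]
foot(model) [ 0.51951443 -0.28653805  0.06756012] px w [321.18107962 189.0272867 ] scene [408.28989414 270.3774825 ]
bore px [[320.89134151 205.65405799]
 [320.08916748 183.34247774]] [[412.46512321 254.02339989]
 [408.23232662 272.17917739]]
scene crop 358 180
```

View pics/zs10.png

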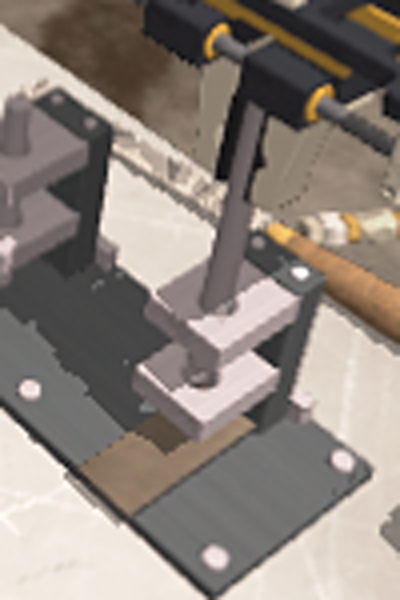

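Call:
{"method": "move_arm", "body": {"increments": [[[1, 0, -2], 0], [[0.5, -0.5, -2], 0], [[0, 0, -2], 0], [[0, 0, -2], 0], [[0, 0, -2], 0], [[0, 0, -2], 0], [[0, 0, -2], 0], [[0, 0, 0], 0]]}}

```text
clock: 27.8
tool_pos: [0.5258, -0.2857, 0.1659]
orientation: [179.2, 2.4, 0.2]
force: [-1.7, 0.3, -1.2]
opening: 0.0134
```

```bash
python3 cl.py 11
```

```text
[ 0.52582147 -0.28571182  0.16588637] [1.79177524e+02 2.43365091e+00 1.77142816e-01] [-1.66347087  0.30950806 -1.24313509] [0.02012261 0.07395162 0.05475537]
foot(model) [ 0.52103722 -0.2873458   0.05319972] px w [321.19618945 188.99479418] scene [407.9713744  275.27263201]
bore px [[320.04051047 215.75103662]
 [319.32225    190.68780966]] [[412.46512321 254.02339989]
 [408.23232662 272.17917739]]
scene crop 357 185
```

View pics/zs11.png

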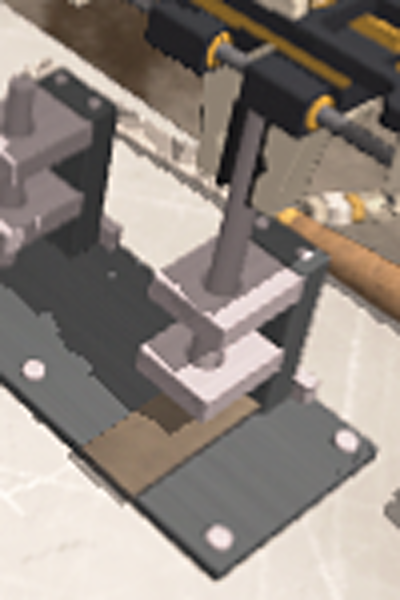

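Call:
{"method": "move_arm", "body": {"increments": [[[-0.5, 0, -2], 0], [[-0.5, 0, -3], 0], [[-0.5, 0, -3], 0], [[-0.5, 0, -3], 0], [[-0.5, 0, -3], 0], [[0, 0, -2], 0], [[0, 0, 0], 0], [[0, 0, 0], 0]]}}

```text
clock: 28.75
tool_pos: [0.5247, -0.2857, 0.1493]
orientation: [179.2, 2.2, 0.2]
force: [0.1, 0.4, -1.8]
opening: 0.0135
```

```bash
python3 cl.py 12
```

```text
[ 0.52466671 -0.28569127  0.14929059] [179.15197389   2.24513648   0.19785648] [ 0.13953668  0.35256176 -1.75070068] [ 0.10042046 -0.36862325  0.03016118]
foot(model) [ 0.52025405 -0.28737599  0.03658953] px w [321.17695082 188.99894165] scene [406.38523719 281.09313964]
bore px [[320.33741411 225.03420104]
 [319.49023832 196.98045964]] [[412.46512321 254.02339989]
 [408.23232662 272.17917739]]
scene crop 356 191
```

View pics/zs12.png

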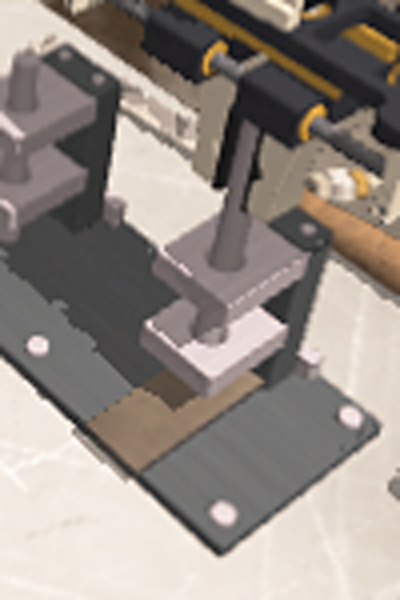

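Call:
{"method": "move_arm", "body": {"increments": [[[-0.5, 0, -2], 0], [[-0.5, 0, -2], 0], [[-0.5, 0, -2], 0], [[-0.5, 0, -1], 0], [[-0.5, 0, 0], 0], [[0, 0, 0], 0], [[0, 0, 0], 0], [[0, 0, 0], 0]]}}

```text
clock: 29.7
tool_pos: [0.5236, -0.2857, 0.1426]
orientation: [179.1, 2.0, 0.2]
force: [1.8, 0.6, -2.1]
opening: 0.0134
```

```bash
python3 cl.py 13
```

```text
[ 0.52359473 -0.28567427  0.14255047] [179.12576146   2.03416088   0.2141714 ] [ 1.80765078  0.55756742 -2.05845517] [ 0.25630716 -0.8456583  -0.05021613]
foot(model) [ 0.51959778 -0.2874103   0.02983468] px w [321.15677297 189.02726991] scene [405.64253047 283.50164714]
bore px [[320.46306475 228.42422738]
 [319.54007308 199.24476583]] [[412.46512321 254.02339989]
 [408.23232662 272.17917739]]
scene crop 355 193
```

View pics/zs13.png

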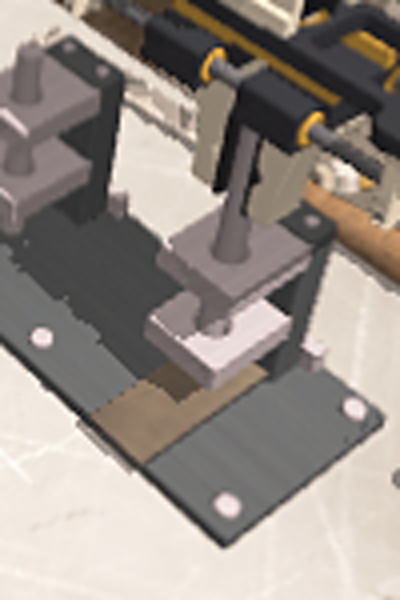

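View pics/zw13.png

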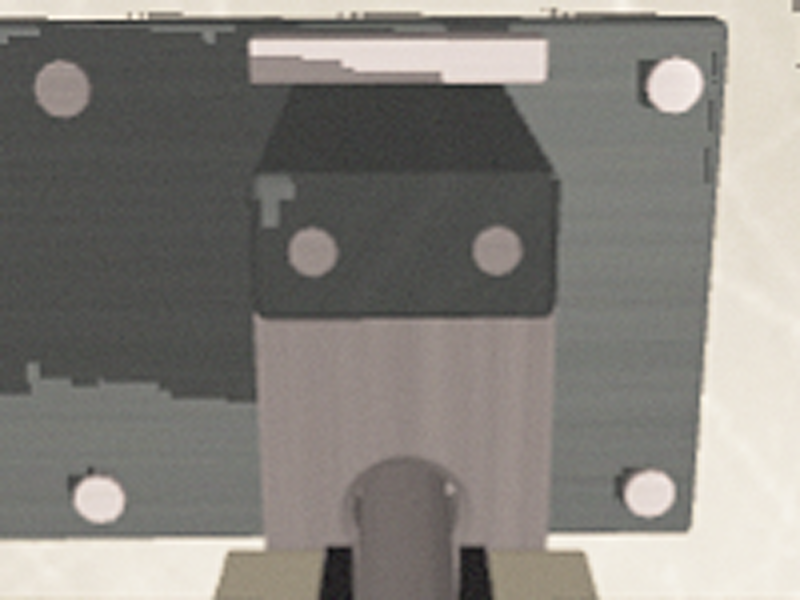

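View pics/s13.png

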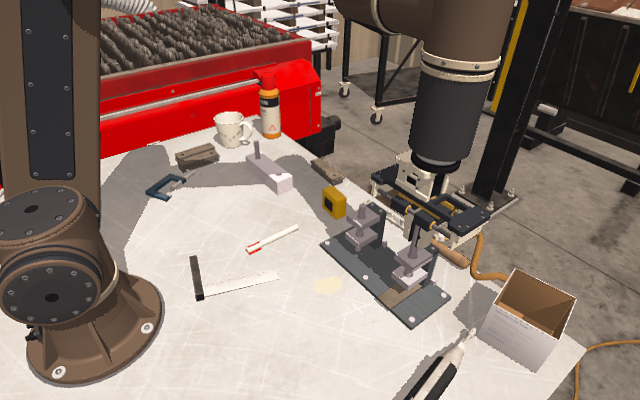

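The pin is through both bushings. I'll work the remaining ~2° tilt out gently, using the contact in the bores.

Call:
{"method": "move_arm", "body": {"increments": [[[-0.6, 0, 0], 0], [[-0.6, 0, 0], 0], [[-0.6, 0, 0], 0], [[-0.6, 0, 0], 0], [[-0.6, 0, 0], 0], [[-0.6, 0, 0], 0], [[0, 0, 0], 0], [[0, 0, 0], 0]]}}

```text
clock: 30.65
tool_pos: [0.5223, -0.2856, 0.1428]
orientation: [179.1, 1.7, 0.2]
force: [3.3, 0.2, -4.5]
opening: 0.0133
```

```bash
python3 cl.py 14
```

```text
[ 0.52231744 -0.28558746  0.14279217] [179.10551504   1.73541389   0.23793979] [ 3.27076739  0.23236516 -4.4893294 ] [ 0.20083045 -1.86457193  0.05169419]
foot(model) [ 0.51890916 -0.28736255  0.03005765] px w [321.14572083 188.98986946] scene [405.40254365 283.57456121]
bore px [[320.57011991 226.58850316]
 [319.60437616 198.04713393]] [[412.46512321 254.02339989]
 [408.23232662 272.17917739]]
scene crop 355 193
```

View pics/zw14.png

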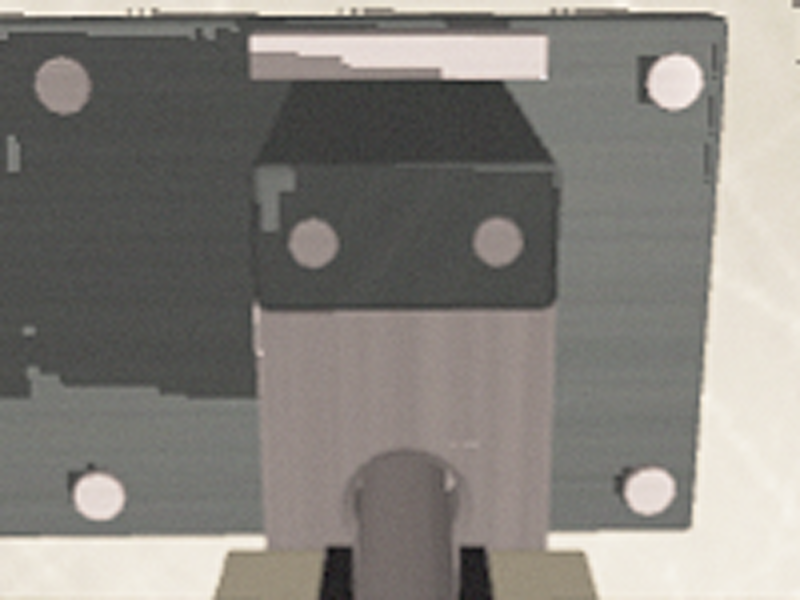

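Call:
{"method": "move_arm", "body": {"increments": [[[0.5, 0, 0], 0], [[0.5, 0, 0], 0], [[0.5, 0, 0], 0], [[0.3, 0, 0], 0], [[0, 0, 0], 0], [[0, 0, 0], 0], [[0, 0, 0], 0], [[0, 0, 0], 0]]}}

```text
clock: 31.6
tool_pos: [0.5229, -0.2856, 0.1427]
orientation: [179.1, 1.9, 0.2]
force: [1.9, 0.2, -2.4]
opening: 0.0129
```

```bash
python3 cl.py 15
```

```text
[ 0.52292688 -0.28564314  0.14269618] [179.11818017   1.88964341   0.22265029] [ 1.93236878  0.1929854  -2.39842627] [ 0.24040221 -1.39695709  0.06905206]
foot(model) [ 0.51921457 -0.28739358  0.02997087] px w [321.15778251 189.00958593] scene [405.51362639 283.54133212]
bore px [[320.50907694 227.43715284]
 [319.56836872 198.58903437]] [[412.46512321 254.02339989]
 [408.23232662 272.17917739]]
scene crop 355 193
```

Call:
{"method": "move_arm", "body": {"increments": [[[0.8, 0, 0], 0], [[0.8, 0, 0], 0], [[0.8, 0, 0], 0], [[0, 0, 0], 0], [[0, 0, 0], 0], [[0, 0, 0], 0], [[0, 0, 0], 0], [[0, 0, 0], 0]]}}

```text
clock: 32.55
tool_pos: [0.5238, -0.2857, 0.1425]
orientation: [179.1, 2.1, 0.2]
force: [2.0, 0.1, -1.1]
opening: 0.0137
```

```bash
python3 cl.py 16
```

```text
[ 0.52383723 -0.28567784  0.14250794] [179.13272001   2.08067202   0.211276  ] [ 2.01731013  0.12872465 -1.11317792] [ 0.24155689 -0.73160217  0.01617408]
foot(model) [ 0.51974864 -0.2874003   0.02979522] px w [321.12683958 188.98657389] scene [405.6881682  283.47610518]
bore px [[320.42252979 228.731439  ]
 [319.51467906 199.44049875]] [[412.46512321 254.02339989]
 [408.23232662 272.17917739]]
scene crop 355 193
```

View pics/zs16.png

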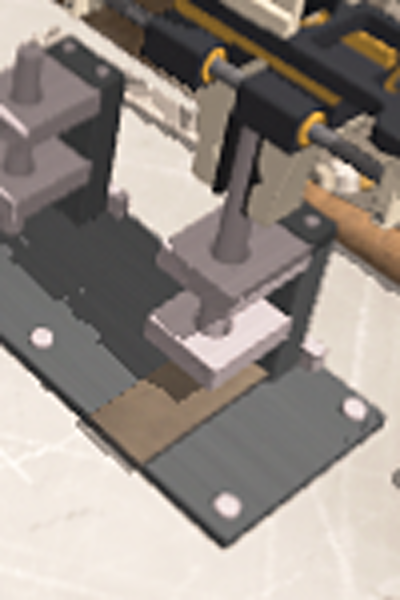

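View pics/zw16.png

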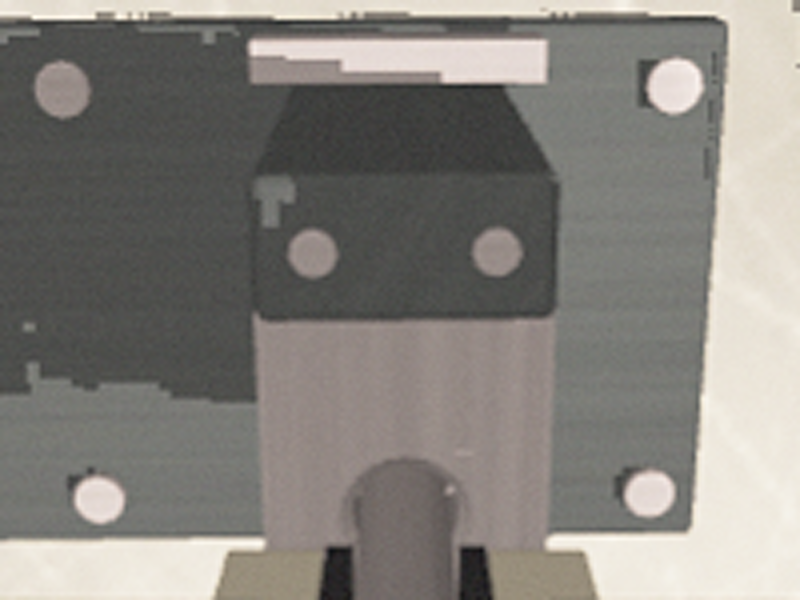

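```bash
python3 - <<'E'
from h import *
a=load('scene0')['color'].astype(int);b=load('s16')['color'].astype(int)
for n,(u0,u1,v0,v1) in dict(short=(245,268,138,165),tape=(318,350,183,222),marker=(240,305,220,260),fitted=(350,375,200,250)).items():
    print(n,np.abs(a-b)[v0:v1,u0:u1].max(2).__gt__(60).mean())
print(ctrl.close_job())
E
```

```text
short 0.24154589371980675
tape 0.43669871794871795
marker 0.0
fitted 0.2752
the job is handed in; nothing more can be done
None
```

I threaded the long pin from the rack down through the upper and then the lower bushing of the empty (right) station. I handed the job in at about 33 s with the gripper still holding it there.

**Foot height:** it works out at about 30 mm above the bench, which is 15 mm below the lower bushing and 14 mm above the strip. I worked this out from the arm pose and grasp height, because the lower arm of the jig hides the foot from the cameras. The model matched the images before insertion, and the threading forces stayed low (3 N or less), so I don't expect the pin slipped in the grip.

**Checks that were not clean:**
- **Tilt:** the tool picked up about 2–3° of pitch during the fast traverse, and I couldn't fully remove it. By the tool reading the pin leans about 2.1°, near the limit of play in the bores. That leaves a light side load of about 2 N and 0.7 N·m.
- **Other objects:** my last pixel comparison flagged changes around the short pin (24%), the tape measure (44%) and the fitted pin (28%), but none at the paint marker. I think these are shadows from the arm, since all of them looked in place in an overall view taken about 3 s earlier. I did not re-measure their positions after that.

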